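# Hold the reference tile flush on its spacer

## Robot

A 6-joint arm with a two-finger parallel gripper is mounted at the origin on the work surface. World frame = base frame: x ahead of the robot, y to its left, z up, the work surface at z = 0. Lengths are in mm, angles in degrees, forces in N, time in s.
With the tool pointing down it reaches from about 300 to 850 mm from the base axis. Payload 4.2 kg.
Tool frame: the origin (TCP) lies at the very end of the fingers, on their centre line; the grasp point (between the pads) lies 19 mm behind it (env.grip_depth is the distance from the TCP to the grasp point, in mm); y points along the fingers, z is the direction in which the jaws open and shut, and the axes are right-handed (so a half turn about y gives the same grasp; the last joint's range is limited). The gripper opens to 91 mm and grips with 3 to 60 N. Pads are 32 mm wide; open, the fingers measure 118 mm over their backs; the gripper's body (76 mm by 178 mm) begins 60 mm behind the grasp point.
Start: joints at [-1.146, 18.312, 89.639, -0, 72.044, -1.146], TCP at [575.016, 0, 213.976] pointing down, gripper open.
Joint ranges: [-177.97, 177.97], [-48.28, 115.42], [12.27, 149.76], [-77.06, 257.06], [2.81, 150.46], [-146.56, 146.56]. Speed limits (degrees/s): [147.25, 147.25, 180, 180, 180, 180].

## Interface

Orientations are given as [roll, pitch, yaw] about the fixed x, y, z axes, in that order (R = Rz(yaw) Ry(pitch) Rx(roll)).
In Python, from workcell import state, imaging, job, env gives the robot as it stands.
- The arm moves only by the shell command python3 -m pendant 'ROWS' [FORCE]. ROWS is JSON, a list of rows, each an object with "delta_pos": the shift along the tool's x, y, z in cm, a list of three; "twist": the turn, a rotation vector about the tool's x, y, z in degrees, a list of three; "grip": the opening in per cent of the stroke, from 0 (shut) to 100 (fully open). In form: [{"delta_pos": [tx, ty, tz], "twist": [wx, wy, wz], "grip": grip}, ...]. A call has exactly 5 rows; each row is the pose to reach, as a shift and turn from the pose commanded when the call began, along the tool's axes at that moment; what a row does not reach only later rows make up. A row lasts 1/10 s, in which the tool goes at most 50 mm and 8.59 degrees, less where a joint would pass 70% of its speed; a pose out of reach is approached as far as the arm can. A call with a gripper value outside its range is refused whole. The fingers move at their own pace and stop on an object; FORCE is the grip in N (left out, the last holds). Time passes only in rows, so rows that repeat a pose let the fingers close, or fill a call up. It gives the time, the measured TCP pose, the force and the opening at its end, in the units of the state.
- state(): the state, without advancing time (a new reading comes with each control period).
- imaging.grab_frame(name): name is "scene" or "side" or "wrist"; returns (picture, depth): 400x640x3 uint8, red, green, blue; 400x640 float32, mm along the optical axis (not along the pixel's ray), 0 where there is no reading.
- imaging.camera_info(name): a dict with "fx", "fy", "cx", "cy" (pixels), "R" (3x3) and "t" (3): a world point X has camera coordinates R X + t. Camera axes: x right, y down, z forward; pixel columns grow to the right and rows downward; lengths in mm; the calibration is good to about 2 mm. The wrist camera is an equidistant fisheye: a pixel r from the principal point sees the ray r / f radians off the axis. A picture is of the moment at which its call begins: read the wrist's pose just before it. camera_info takes no time and is no camera call; for the wrist camera it gives the pose at the moment of the call.
- job.job_done(): hands the job in, once; it reports no verdict.
The state is a dict: "time_s": time; "qpos": joint angles; "qvel": joint speeds; "effort": joint torques, N m; "ee_pos": TCP position; "ee_rot": TCP orientation; "force": force on the tool from outside, world axes, zero at the start; "torque": the same for the moment, N m; "gripper_width": finger opening in mm.
Only numpy, scipy, OpenCV 4.12 (cv2) and the standard library are available. Lean on these libraries where they do the work, as an engineer would, in place of code of your own. Each camera call takes 0.05 s, during which the arm holds its last target.

## Task

Of the two tile holders on the lab bench, only one has a gap wide enough for the green spacer block with the yellow tab: slide the spacer upright down into that gap, centred across the tile and standing on the base plate, and let go of it without dropping it. Then push that holder's orange post so that the white tile presses the spacer flush against the fixed cheek, gently but firmly (roughly 10 to 20 N on the post), and finish while still holding it pressed, touching the spacer no more. Leave the other holder and everything else on the bench alone.

Things in the scene. Friction and masses are not known exactly. Their poses are not given: they have to be found in the camera images.
- spacer: Loose spacer block, about 140 g, standing upright on the bench, origin at the centre of its underside. Green body 50 (x) x 20 (y) x 50 (z) mm; on top of it a yellow grip tab 26 (x) x 20 (y) mm, reaching from 50 to 86 mm high. Its 20 mm (y) is the thickness that goes into the gap; its two broad faces are alike, so a half turn makes no difference.
- wide_holder: Holder with the WIDE gap, fixed to the bench: navy base plate 72 (x) x 156 (y) x 10 mm, origin under its centre. A fixed navy cheek 60 mm wide (x), 14 thick, its top 56 mm above the bench, has its inner face at y = +52 mm of this frame. Facing it across the gap is the white tile, 60 wide, its top also 56 mm above the bench, its face at y = +26 mm when let go: the gap between them is 26 mm. The other holder looks the same but for its gap.
- narrow_holder: Holder with the NARROW gap, fixed to the bench: navy base plate 72 (x) x 156 (y) x 10 mm, origin under its centre. A fixed navy cheek 60 mm wide (x), 14 thick, its top 56 mm above the bench, has its inner face at y = +39 mm of this frame. Facing it across the gap is the white tile, 60 wide, its top also 56 mm above the bench, its face at y = +26 mm when let go: the gap between them is 13 mm. The other holder looks the same but for its gap.
- wide_gap (a point): centre of the floor of the wide gap (26 mm along y, tile let go), on top of the base plate, 10 mm above the bench; y axis points from the tile to the cheek
- narrow_gap (a point): the same point of the narrow gap (13 mm, too narrow for the spacer)
- wide_tile: Sliding tile carriage of the wide holder (white tile, aluminium foot from 12 to 19 mm above the bench, orange post, all one piece). Its origin coincides with the holder's origin when let go and moves along the holder's +y (towards the cheek), at most 14 mm. A spring holds it fully open (about 4 N at the start of travel, 5 to 6 N when the tile has closed the 6 mm of play onto the spacer) and opens it again as soon as it is let go.
- wide_post (a point): centre of the top of the orange post of that carriage, 64 mm above the bench. The post is 30 (x) x 16 (y) mm and rises 45 mm above the aluminium foot; its back face (towards -y, away from the tile) is 8 mm from this point, and 50 mm of free room lie between its front and the tile. Behind it the foot does not reach; the bare base plate does, for 28 mm. Push or grip it here, towards +y. y axis points along the push.
- narrow_tile: Sliding tile carriage of the narrow holder, alike; to be left alone.
- beaker: Bystander, loose: clear glass beaker, 66 mm across, 80 high; origin under its centre. To be left where it is.
- reagent: Bystander, loose: amber jar with a blue cap, 54 mm across, 100 high; origin under its centre. To be left where it is.
- wash_bottle: Bystander, loose: white plastic bottle with a red cap, 64 mm across, 150 high; origin under its centre. To be left where it is.
- flask: Bystander, loose: green glass conical flask, 80 mm across at the foot, 110 high; origin under its centre. To be left where it is.
- cuvette_box: Bystander, loose: blue flat box, 60 x 90 x 35 mm; origin under its centre. To be left where it is.
- weight: Bystander, loose: brass weight, 36 mm across, 52 high; origin under its centre. To be left where it is.
Not all that is in view belongs to the job. Of the things shaped like the spacer, the green one is meant.

How it is judged (in metres and radians):
On the way:
1. the spacer stands in the wide gap on the base plate, let go (x of spacer in the frame of wide_holder between -0.012 and 0.012 m and z of spacer in the frame of wide_holder between 0.006 and 0.013 m and y of spacer in the frame of wide_holder between 0.033 and 0.046 m and contact force between each of the fingers, the arm and spacer below 0.1 N and angle between spacer's own z axis and vertical below 0.2 rad), for 0.2 s.
At the end, for the whole second after the job is handed in: Spacer standing on the wide holder's base plate, within 12 mm of mid-tile, upright and square within 0.05 rad, within 2.5 mm of the cheek, not touched by the robot; the tile presses it with more than 3 N and the robot pushes the tile carriage with more than 3 N (x of spacer in the frame of wide_holder between -0.012 and 0.012 m and z of spacer in the frame of wide_holder between 0.006 and 0.013 m and y of spacer in the frame of wide_holder between 0.033 and 0.046 m and contact force between each of the fingers, the arm and spacer below 0.1 N and y of spacer in the frame of wide_holder above 0.0395 m and angle between spacer's own z axis and vertical below 0.05 rad and angle between the y axis of spacer and the y axis of wide_holder, either way round below 0.05 rad and contact force between spacer and wide_tile above 3 N and contact force between any of the fingers, the arm and wide_tile above 3 N and linear speed of spacer below 0.02 m/s); the arm keeps its last pose, push and grip.
It fails at once if the narrow holder is pushed: its tile moved by more than 4 mm, or the spacer pressed on the holder with more than 5 N (distance of narrow_tile from where it was at the start of the episode above 0.004 m or contact force between spacer and narrow_holder above 5 N).
It fails at once if the spacer is dropped or knocked (moving faster than 0.45 m/s with nothing holding it) (contact force between each of the fingers, the arm and spacer below 0.1 N and linear speed of spacer above 0.45 m/s).
It fails at once if the tile is pressed on the spacer with more than 60 N (contact force between spacer and wide_tile above 60 N).
It fails at once if a bystander is moved by more than 25 mm (distance of any of beaker, reagent, wash_bottle, flask, cuvette_box, weight from where it was at the start of the episode above 0.025 m).
It also fails if it takes over 50 s, if anything falls off the work surface, if the arm or the gripper's body presses on something with over 40 N, if the wrist force passes 120 N, or if a joint passes its speed limit or range.

## Working session

There is one attempt and no reset: what is moved stays moved. The work goes in short steps, Python scripts to look and compute and a shell command to move; the robot and the scene stay as the last step left them, time stands still between calls to the robot, and variables do not carry over. Pictures are saved under pics/ and viewed, and the job is handed in when it is done.

```bash
ls; mkdir -p pics
python3 - <<'E'
from workcell import state, imaging, job, env
import cv2,numpy as np
s=state();print(s)
for n in("scene","side"):
    p,d=imaging.grab_frame(n);cv2.imwrite(f"pics/{n}0.png",p[:,:,::-1]);np.save(f"pics/{n}0_d.npy",d)
    c=imaging.camera_info(n);print(n,c)
E
```

```text
pics
{'time_s': 0.0, 'qpos': array([-1.14637181e+00,  1.83508254e+01,  8.97091276e+01,  8.14384834e-05,
        7.20451458e+01, -1.14650683e+00]), 'qvel': array([-0.00380244,  0.05203597,  0.0583072 , -0.01088508,  0.02141155,
        0.00062426]), 'effort': array([-5.01459035e-04, -4.12465632e+01, -2.31973493e+01,  7.28826877e-02,
        4.58198413e-02, -1.41870069e-04]), 'ee_pos': array([5.74461709e+02, 7.41386655e-03, 2.13110043e+02]), 'ee_rot': array([-9.01050762e+01,  2.18033036e-03, -8.99998921e+01]), 'force': array([ 1.17506066,  0.3816813 , -0.55707923]), 'torque': array([ 0.04170615, -0.06299388, -0.00349382]), 'gripper_width': 90.77521221691326}
scene {'fx': 443.4563262065067, 'fy': 443.4563262065067, 'cx': 322.4807634645129, 'cy': 200.69839537005922, 'R': array([[ 0.48776411,  0.87290784, -0.01086635],
       [ 0.75046084, -0.42563714, -0.50561008],
       [-0.44597613,  0.23846368, -0.86269367]]), 't': array([-242.31501766, -426.01709157, 1570.66382332])}
side {'fx': 395.4277620392135, 'fy': 395.4277620392135, 'cx': 328.3147038366901, 'cy': 200.28383500500365, 'R': array([[ 0.96136725, -0.27481357, -0.01582771],
       [-0.15710311, -0.50055451, -0.8513306 ],
       [ 0.22603457,  0.82092794, -0.52439078]]), 't': array([-568.34745922,  139.32694906, 1094.99369866])}
```

View pics/scene0.png

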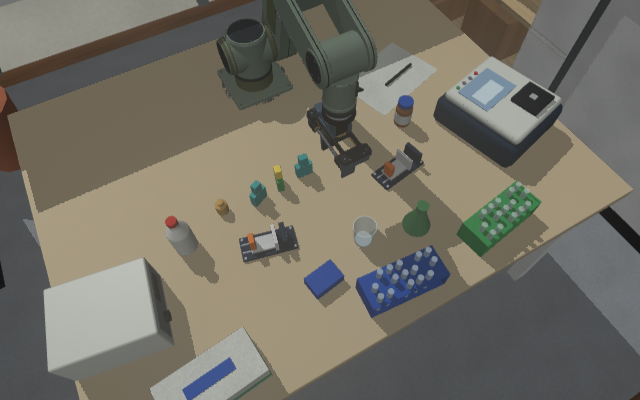

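View pics/side0.png

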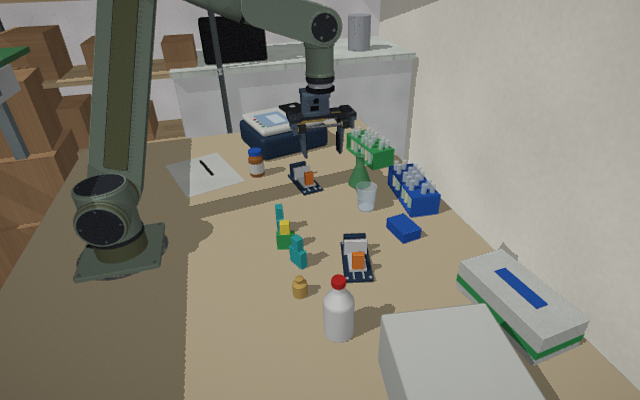

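The scene view shows three spacer-shaped blocks: teal at (258,192), green with a yellow tab at (279,178), and teal at (303,165). Only the middle one matches the description. The holders are at (268,243) and (398,166). I'll enlarge both areas to confirm.

Run:
```python
import cv2,numpy as np
a=cv2.imread("pics/scene0.png");b=cv2.imread("pics/side0.png")
f=lambda im,x,y,w,h:cv2.resize(im[y:y+h,x:x+w],(400,300),interpolation=cv2.INTER_CUBIC)
o=np.vstack([np.hstack([f(a,230,210,80,60),f(a,360,136,80,60)]),np.hstack([f(a,240,145,80,60),f(b,320,230,80,60)])])
cv2.imwrite("pics/crop0.png",o)
```

```text
(no output)
```

View pics/crop0.png

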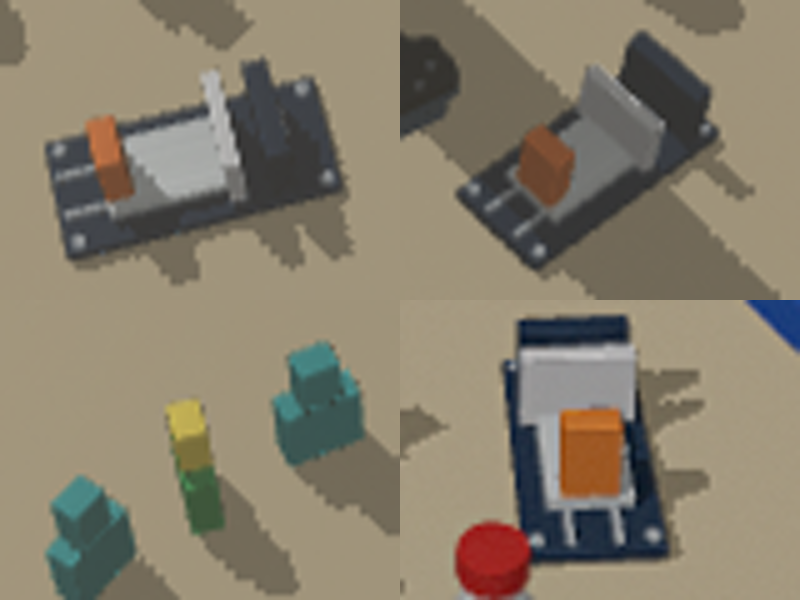

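Green spacer with the yellow tab confirmed in the bottom-left crop. In the right holder, at scene (398,166), the cheek stands close to the plate end and the gap is wider, so that one is wide. The left holder, at (268,243), is narrow. Next come the rough positions.

```bash
cat > h.py <<'E'
import cv2,numpy as np
from workcell import state, imaging, env
def K(n): return imaging.camera_info(n)
def rays(c,uv,fish=False):
    uv=np.atleast_2d(np.asarray(uv,float))
    x=(uv[:,0]-c['cx'])/c['fx'];y=(uv[:,1]-c['cy'])/c['fy']
    if fish:
        r=np.hypot(x,y);s=np.where(r>1e-9,np.sin(r)/np.maximum(r,1e-9),1)
        d=np.c_[x*s,y*s,np.cos(r)]
    else: d=np.c_[x,y,np.ones_like(x)]
    R=np.array(c['R']);t=np.array(c['t'])
    return -R.T@t, d@R
def plane(c,uv,z,fish=False):
    o,d=rays(c,uv,fish); return o+d*((z-o[2])/d[:,2])[:,None]
def proj(c,X,fish=False):
    X=np.atleast_2d(X)@np.array(c['R']).T+np.array(c['t'])
    if fish:
        rho=np.hypot(X[:,0],X[:,1]);th=np.arctan2(rho,X[:,2]);k=th/np.maximum(rho,1e-9)
        return np.c_[c['cx']+c['fx']*X[:,0]*k,c['cy']+c['fy']*X[:,1]*k]
    return np.c_[c['cx']+c['fx']*X[:,0]/X[:,2],c['cy']+c['fy']*X[:,1]/X[:,2]]
def cloud(c,d,m,fish=False):
    v,u=np.nonzero(m&(d>0));o,r=rays(c,np.c_[u,v],fish)
    z=d[v,u]; rc=r@np.array(c['R']).T
    return o+r*(z/rc[:,2])[:,None]
def hsv(bgr): return cv2.cvtColor(bgr,cv2.COLOR_BGR2HSV)
E
python3 - <<'E'
from h import *
for n in("scene","side"):
    im=cv2.imread(f"pics/{n}0.png");d=np.load(f"pics/{n}0_d.npy");c=K(n);H=hsv(im)
    for nm,lo,hi in(("yellow",(22,120,90),(32,255,255)),("orange",(3,150,90),(14,255,255)),("red?",(0,100,60),(3,255,255)),("green",(50,90,40),(75,255,255))):
        m=cv2.inRange(H,lo,hi);k,l,s,ce=cv2.connectedComponentsWithStats(m)
        for i in range(1,k):
            if s[i,4]>25:
                P=cloud(c,d,l==i); print(n,nm,s[i],ce[i].round(1),np.median(P,0).round(1),np.percentile(P,[3,97],axis=0).round(0).tolist())
print(imaging.camera_info("wrist"))
E
```

```text
scene yellow [274 165   8  14  85] [277.5 171.5] [ 444.5 -117.4   83.4] [[426.0, -126.0, 55.0], [451.0, -107.0, 90.0]]
scene orange [386 162   8   7  26] [389.3 165.1] [574.4 182.1  64.1] [[563.0, 176.0, 60.0], [586.0, 187.0, 69.0]]
scene orange [248 234   6  10  48] [250.5 238.3] [ 591.3 -271.9   63.9] [[578.0, -280.0, 60.0], [603.0, -265.0, 68.0]]
scene red? [165 216  11  11  83] [170.2 220.9] [ 489.5 -435.   149.8] [[478.0, -446.0, 146.0], [502.0, -423.0, 153.0]]
scene green [ 460  186   81   71 1807] [495.8 222.2] [874.7 319.   67. ] [[825.0, 249.0, 6.0], [915.0, 465.0, 72.0]]
side yellow [280 220  10  15 142] [284.5 227. ] [ 435.1 -125.7   75. ] [[423.0, -131.0, 53.0], [447.0, -111.0, 87.0]]
side orange [249 156  12   8  55] [254.7 160.2] [410.2 321.   67.7] [[390.0, 312.0, 57.0], [430.0, 334.0, 78.0]]
side orange [304 171  10  14 111] [308.5 177.8] [571.6 174.8  45.4] [[559.0, 170.0, 23.0], [588.0, 183.0, 64.0]]
side orange [352 252  13  17 200] [357.6 260. ] [ 587.  -280.8   48.6] [[573.0, -286.0, 24.0], [600.0, -270.0, 65.0]]
side red? [331 275  15  15 182] [338.  281.8] [ 48
[... 185 characters left out ...]
side green [ 347  130   47   58 1078] [368.  159.2] [829.1 249.5  49.3] [[721.0, 135.0, 4.0], [911.0, 456.0, 102.0]]
side green [276 231  19  19 226] [283.6 239.9] [ 428.7 -124.6   32.5] [[412.0, -132.0, 4.0], [456.0, -113.0, 51.0]]
side green [457 275 127  85 793] [517.5 327.8] [ 818.2 -580.6   32. ] [[800.0, -625.0, 22.0], [929.0, -401.0, 41.0]]
{'fx': 309.70691628693146, 'fy': 309.70691628693146, 'cx': 317.25751995997007, 'cy': 195.49801486910712, 'R': array([[ 9.99998169e-01,  4.11622075e-04, -1.86892036e-03],
       [ 8.74004939e-04, -9.67028302e-01,  2.54667429e-01],
       [-1.70247215e-03, -2.54668596e-01, -9.67026891e-01]]), 't': array([-575.04027938,  -29.3579353 ,  391.11041104])}
```

Run:
```python
from h import *
c=K("wrist");p,d=imaging.grab_frame("wrist");cv2.imwrite("pics/w0.png",p[:,:,::-1])
```

```text
(no output)
```

View pics/w0.png

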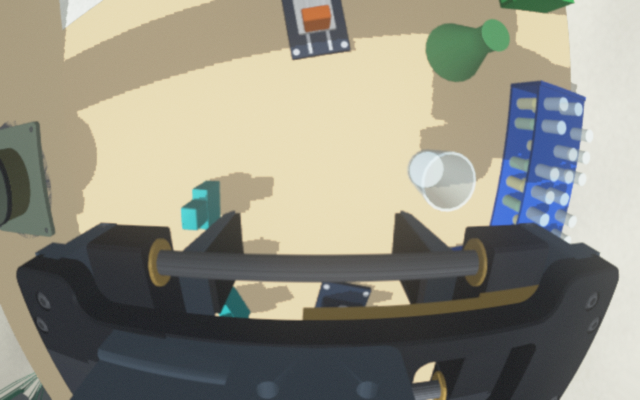

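The wrist view looks towards +y and shows the wide holder at the top (315,25). I'll move so the spacer is in front of the camera.

```bash
python3 -m pendant '[{"delta_pos":[4,0,-2.7],"twist":[0,0,0],"grip":100},{"delta_pos":[8,0,-5.4],"twist":[0,0,0],"grip":100},{"delta_pos":[12,0,-8.1],"twist":[0,0,0],"grip":100},{"delta_pos":[16,0,-10.8],"twist":[0,0,0],"grip":100},{"delta_pos":[20,0,-13.5],"twist":[0,0,0],"grip":100}]'
python3 -m pendant '[{"delta_pos":[0,0,0],"twist":[0,0,0],"grip":100},{"delta_pos":[0,0,0],"twist":[0,0,0],"grip":100},{"delta_pos":[0,0,0],"twist":[0,0,0],"grip":100},{"delta_pos":[0,0,0],"twist":[0,0,0],"grip":100},{"delta_pos":[0,0,0],"twist":[0,0,0],"grip":100}]'
python3 - <<'E'
from h import *
import pickle
c=K("wrist");p,d=imaging.grab_frame("wrist");cv2.imwrite("pics/w1.png",p[:,:,::-1]);np.save("pics/w1_d.npy",d);pickle.dump(c,open("pics/w1.pkl","wb"))
E
```

```text
time_s: 0.65
ee_pos: [438.6, -201.2, 213.8]
ee_rot: [-90.0, -0.0, -90.0]
force: [0.0, -1.0, 0.6]
gripper_width: 91.2
time_s: 1.15
ee_pos: [440.7, -199.0, 213.8]
ee_rot: [-90.0, 0.0, -89.9]
force: [1.0, 0.5, -0.1]
gripper_width: 91.1
```

View pics/w1.png

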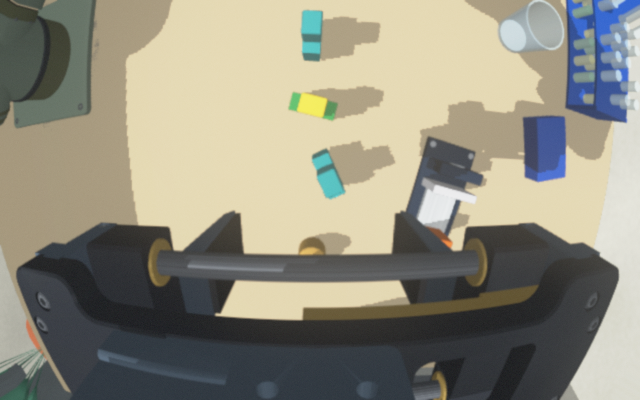

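Spacer at (313,105) in the wrist view, with teal blocks at (312,35) and (328,175). I'll measure the pose by casting the mask onto the planes z=86 and z=50.

Run:
```python
from h import *
import pickle
im=cv2.imread("pics/w1.png");c=pickle.load(open("pics/w1.pkl","rb"));H=hsv(im)
d=np.load("pics/w1_d.npy")
def rect(m,z,nm):
    k,l,s,ce=cv2.connectedComponentsWithStats(m)
    for i in range(1,k):
        if s[i,4]>60:
            cn=max(cv2.findContours((l==i).astype('u1'),cv2.RETR_EXTERNAL,cv2.CHAIN_APPROX_NONE)[0],key=cv2.contourArea)[:,0]
            P=plane(c,cn,z,True)[:,:2].astype('f4');r=cv2.minAreaRect(P)
            b=cv2.boxPoints(r);print(nm,s[i].tolist(),np.round(r[0],1),np.round(r[1],1),round(r[2],1))
print(H[105,312],H[100,295],H[45,310])
y=cv2.inRange(H,(22,130,150),(34,255,255));y[150:]=0
rect(y,86,"yellow86")
g=cv2.inRange(H,(45,90,40),(78,255,255))
rect(g,50,"green50"); rect((y|g),50,"both50")
t=cv2.inRange(H,(80,90,40),(98,255,255));rect(t,60,"teal")
o=cv2.resize(im[80:130,270:350],(800,500),interpolation=cv2.INTER_CUBIC);cv2.imwrite("pics/c1.png",o)
```

```text
[ 29 153 245] [ 64 119 195] [ 90 137 201]
yellow86 [297, 93, 30, 24, 520] [ 436.3 -116.5] [19.  25.8] 74.3
green50 [289, 93, 12, 18, 128] [ 416.8 -111.7] [18.1  8.3] 75.2
green50 [323, 102, 13, 18, 145] [ 454.8 -121.8] [17.6 10.3] 74.3
green50 [1, 380, 35, 20, 296] [-585.6 -934.8] [541.2  65.8] 34.3
both50 [289, 93, 47, 27, 793] [ 436.6 -115.4] [21.3 48.4] 75.9
both50 [1, 380, 35, 20, 296] [-585.6 -934.8] [541.2  65.8] 34.3
teal [302, 11, 20, 25, 461] [435.  -26.9] [27.7 19.9] 89.7
teal [303, 41, 17, 14, 225] [434.6 -54.6] [14.4 16.7] 89.7
teal [313, 153, 19, 17, 218] [ 446.3 -175.2] [18.2 13.7] 23.7
teal [318, 168, 26, 30, 509] [ 455.5 -199.6] [20.4 30.8] 24.9
```

View pics/c1.png

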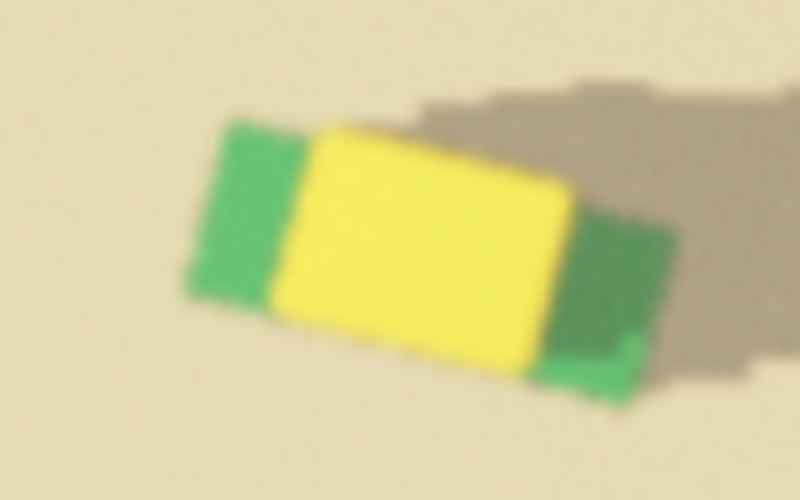

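Spacer centre is (436.3,-116.5), with its x axis at -14.9°. I'll grip the tab across its 26 mm, with the jaws along the spacer's x.

```bash
python3 -m pendant '[{"delta_pos":[-3,0,-0.1],"twist":[0,5,0],"grip":100},{"delta_pos":[-6,0,-0.25],"twist":[0,10,0],"grip":100},{"delta_pos":[-8.35,0,-0.37],"twist":[0,14.9,0],"grip":100},{"delta_pos":[-8.35,4,-0.37],"twist":[0,14.9,0],"grip":100},{"delta_pos":[-8.35,6,-0.37],"twist":[0,14.9,0],"grip":100}]'
python3 -m pendant '[{"delta_pos":[0,0,0],"twist":[0,0,0],"grip":100},{"delta_pos":[0,0,0],"twist":[0,0,0],"grip":100},{"delta_pos":[0,0,0],"twist":[0,0,0],"grip":100},{"delta_pos":[0,0,0],"twist":[0,0,0],"grip":100},{"delta_pos":[0,0,0],"twist":[0,0,0],"grip":100}]'
python3 - <<'E'
from h import *
import pickle
s=state();print(s['ee_pos'],s['ee_rot'])
p,d=imaging.grab_frame("side");cv2.imwrite("pics/s2.png",cv2.resize(p[160:300,220:420,::-1],(800,560)))
E
```

```text
time_s: 1.7
ee_pos: [435.6, -114.9, 152.4]
ee_rot: [-90.1, 0.0, -104.7]
force: [-0.7, 0.7, -0.9]
gripper_width: 91.6
time_s: 2.2
ee_pos: [436.9, -116.8, 154.8]
ee_rot: [-89.9, -0.0, -104.9]
force: [-1.2, -0.2, 1.1]
gripper_width: 91.3
[ 436.86258866 -116.75761672  154.82458599] [-8.98886938e+01 -1.02324385e-03 -1.04913534e+02]
```

View pics/s2.png

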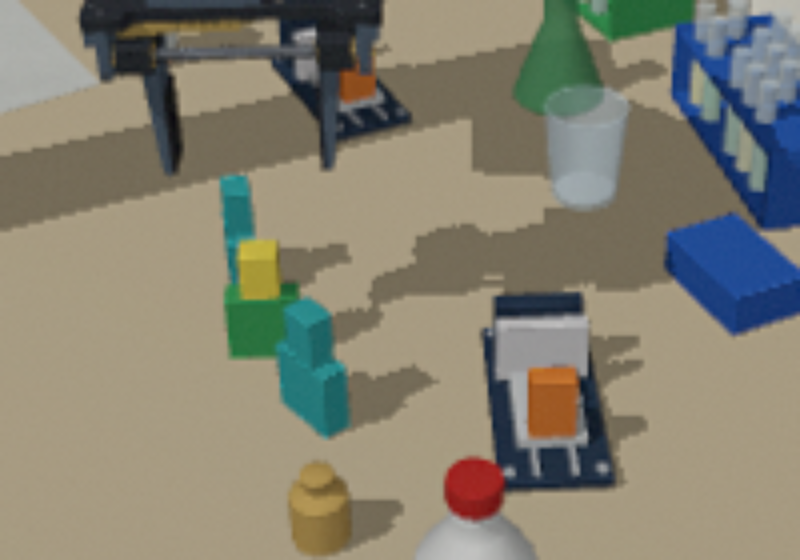

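The gripper sits centred above the yellow tab at (258,270), and the jaws clear both teal blocks. Next: descend 100 mm to TCP z=54 and grip.

```bash
python3 -m pendant '[{"delta_pos":[0,3,0],"twist":[0,0,0],"grip":100},{"delta_pos":[0,6,0],"twist":[0,0,0],"grip":100},{"delta_pos":[0,8.5,0],"twist":[0,0,0],"grip":100},{"delta_pos":[0,9.9,0],"twist":[0,0,0],"grip":100},{"delta_pos":[0,9.9,0],"twist":[0,0,0],"grip":70}]' 20
python3 -m pendant '[{"delta_pos":[0,0,0],"twist":[0,0,0],"grip":50},{"delta_pos":[0,0,0],"twist":[0,0,0],"grip":20},{"delta_pos":[0,0,0],"twist":[0,0,0],"grip":10},{"delta_pos":[0,0,0],"twist":[0,0,0],"grip":10},{"delta_pos":[0,0,0],"twist":[0,0,0],"grip":10}]' 20
python3 -m pendant '[{"delta_pos":[0,0,0],"twist":[0,0,0],"grip":0},{"delta_pos":[0,0,0],"twist":[0,0,0],"grip":0},{"delta_pos":[0,0,0],"twist":[0,0,0],"grip":0},{"delta_pos":[0,0,0],"twist":[0,0,0],"grip":0},{"delta_pos":[0,0,0],"twist":[0,0,0],"grip":0}]' 20
```

```text
time_s: 2.75
ee_pos: [435.0, -116.2, 53.5]
ee_rot: [-90.2, 0.0, -104.9]
force: [-0.4, -0.2, -0.5]
gripper_width: 86.1
time_s: 3.25
ee_pos: [436.6, -116.6, 55.4]
ee_rot: [-89.9, -0.0, -104.9]
force: [0.5, 1.2, -0.5]
gripper_width: 45.7
time_s: 3.75
ee_pos: [436.2, -116.5, 54.9]
ee_rot: [-90.0, 0.0, -104.9]
force: [0.2, -0.0, 0.3]
gripper_width: 25.9
```

Gripped at 25.9 mm. Lift, then travel to a viewpoint in front of the wide holder, untwisting on the way.

```bash
python3 -m pendant '[{"delta_pos":[0,-3,0],"twist":[0,0,0],"grip":0},{"delta_pos":[0,-7,0],"twist":[0,0,0],"grip":0},{"delta_pos":[0,-11,0],"twist":[0,0,0],"grip":0},{"delta_pos":[0,-14.5,0],"twist":[0,0,0],"grip":0},{"delta_pos":[0,-16.5,0],"twist":[0,0,0],"grip":0}]'
python3 -m pendant '[{"delta_pos":[0,0,0],"twist":[0,-4,0],"grip":0},{"delta_pos":[0,0,0],"twist":[0,-8,0],"grip":0},{"delta_pos":[0,0,0],"twist":[0,-12,0],"grip":0},{"delta_pos":[0,0,0],"twist":[0,-14.9,0],"grip":0},{"delta_pos":[0,0,0],"twist":[0,-14.9,0],"grip":0}]'
python3 -m pendant '[{"delta_pos":[-4,0,2.8],"twist":[0,0,0],"grip":0},{"delta_pos":[-8,0,5.6],"twist":[0,0,0],"grip":0},{"delta_pos":[-12,0,8.4],"twist":[0,0,0],"grip":0},{"delta_pos":[-15.6,0,11.2],"twist":[0,0,0],"grip":0},{"delta_pos":[-18.65,0,13.9],"twist":[0,0,0],"grip":0}]'
python3 -m pendant '[{"delta_pos":[0,0,0],"twist":[0,0,0],"grip":0},{"delta_pos":[0,0,0],"twist":[0,0,0],"grip":0},{"delta_pos":[0,0,0],"twist":[0,0,0],"grip":0},{"delta_pos":[0,0,0],"twist":[0,0,0],"grip":0},{"delta_pos":[0,0,0],"twist":[0,0,0],"grip":0}]'
python3 - <<'E'
from h import *
import pickle
s=state();print(s['ee_pos'],s['ee_rot'])
c=K("wrist");p,d=imaging.grab_frame("wrist");cv2.imwrite("pics/w3.png",p[:,:,::-1]);np.save("pics/w3_d.npy",d);pickle.dump(c,open("pics/w3.pkl","wb"))
E
```

```text
time_s: 4.25
ee_pos: [437.3, -116.8, 222.8]
ee_rot: [-89.7, -0.0, -104.9]
force: [-0.4, 0.1, -1.5]
gripper_width: 26.2
time_s: 4.75
ee_pos: [436.0, -116.4, 219.6]
ee_rot: [-90.0, 0.0, -90.0]
force: [-0.4, -0.1, -1.1]
gripper_width: 26.0
time_s: 5.25
ee_pos: [576.1, 72.2, 219.6]
ee_rot: [-90.0, 0.0, -90.0]
force: [0.6, -1.2, -0.9]
gripper_width: 25.9
time_s: 5.75
ee_pos: [574.8, 69.1, 220.3]
ee_rot: [-90.0, -0.0, -90.1]
force: [-0.2, -0.3, -1.4]
gripper_width: 25.8
[574.82846885  69.06992745 220.31921066] [-8.99800045e+01 -3.66276904e-03 -9.00883184e+01]
```

View pics/w3.png

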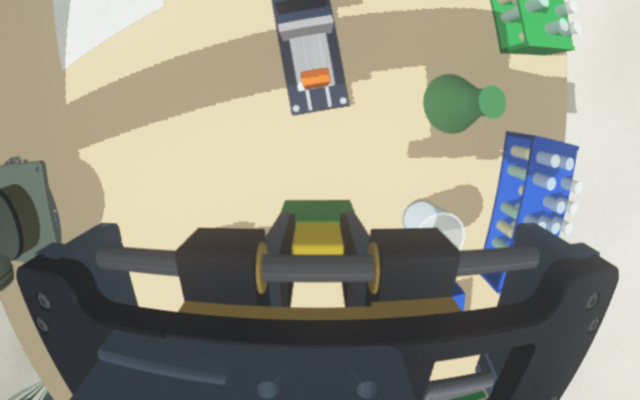

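The spacer is held square at (318,225). The holder sits at the top (312,60), cut off by the frame, so I'll go 110 mm further towards +y.

```bash
python3 -m pendant '[{"delta_pos":[-3,0,0],"twist":[0,0,0],"grip":0},{"delta_pos":[-6.5,0,0],"twist":[0,0,0],"grip":0},{"delta_pos":[-9.5,0,0],"twist":[0,0,0],"grip":0},{"delta_pos":[-11,0,0],"twist":[0,0,0],"grip":0},{"delta_pos":[-11,0,0],"twist":[0,0,0],"grip":0}]'
python3 -m pendant '[{"delta_pos":[0,0,0],"twist":[0,0,0],"grip":0},{"delta_pos":[0,0,0],"twist":[0,0,0],"grip":0},{"delta_pos":[0,0,0],"twist":[0,0,0],"grip":0},{"delta_pos":[0,0,0],"twist":[0,0,0],"grip":0},{"delta_pos":[0,0,0],"twist":[0,0,0],"grip":0}]'
python3 - <<'E'
from h import *
import pickle
s=state();print(s['ee_pos'],s['ee_rot'])
c=K("wrist");p,d=imaging.grab_frame("wrist");cv2.imwrite("pics/w4.png",p[:,:,::-1]);np.save("pics/w4_d.npy",d);pickle.dump(c,open("pics/w4.pkl","wb"))
E
```

```text
time_s: 6.3
ee_pos: [575.1, 181.1, 220.0]
ee_rot: [-90.0, -0.0, -89.9]
force: [-0.7, -0.4, -1.9]
gripper_width: 25.6
time_s: 6.8
ee_pos: [575.4, 179.4, 220.1]
ee_rot: [-90.0, -0.0, -90.0]
force: [0.1, -0.5, -0.9]
gripper_width: 25.9
[575.38378267 179.43032566 220.05142515] [-8.99909313e+01 -4.08761695e-03 -9.00441914e+01]
```

View pics/w4.png

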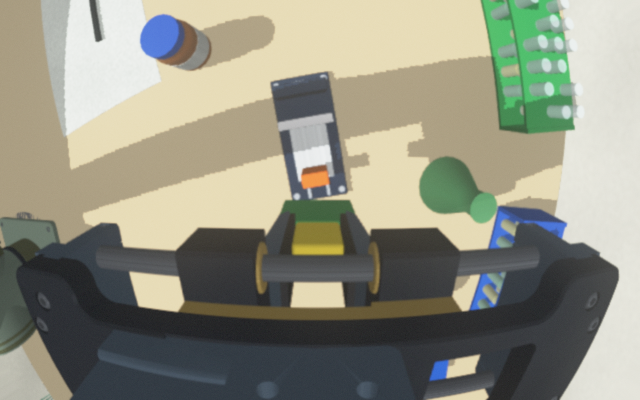

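The full wide holder is visible now: cheek end (302,82), tile top (306,123), post top (316,175). Measuring it from an enlarged crop.

Run:
```python
from h import *
import pickle
im=cv2.imread("pics/w4.png");c=pickle.load(open("pics/w4.pkl","rb"));H=hsv(im);d=np.load("pics/w4_d.npy")
cv2.imwrite("pics/c4.png",cv2.resize(im[65:205,265:355],None,fx=4.2,fy=4.2,interpolation=cv2.INTER_CUBIC))
def fit(m,z,nm):
    k,l,s,ce=cv2.connectedComponentsWithStats(m)
    i=1+np.argmax(s[1:,4])
    cn=max(cv2.findContours((l==i).astype('u1'),cv2.RETR_EXTERNAL,cv2.CHAIN_APPROX_NONE)[0],key=cv2.contourArea)[:,0]
    P=plane(c,cn,z,True)[:,:2].astype('f4');r=cv2.minAreaRect(P)
    print(nm,s[i].tolist(),np.round(r[0],1),np.round(r[1],1),round(r[2],1))
roi=np.zeros(im.shape[:2],'u1');roi[60:202,262:356]=255
o=cv2.inRange(H,(0,120,150),(16,255,255))&roi;fit(o,64,"post top")
P=cloud(c,d,(roi>0)&True,True)
b=P.copy()
for nm,(z0,z1) in dict(top56=(52,59),post=(61,67),plate=(6,13)).items():
    Q=P[(P[:,2]>z0)&(P[:,2]<z1)];print(nm,len(Q),np.percentile(Q,[0,50,100],axis=0).round(1).tolist())
# plate: pixels non sand; floor z<4 removed
m=np.zeros_like(roi);v,u=np.nonzero((roi>0)&(d>0));Pc=cloud(c,d,(roi>0),True)
m[v,u]=np.where(Pc[:,2]>5,255,0);fit(m,10,"plate+")
w=np.zeros_like(roi);w[v,u]=np.where((Pc[:,2]>51)&(Pc[:,2]<60),255,0);
k,l,s,ce=cv2.connectedComponentsWithStats(w)
for i in range(1,k):
    if s[i,4]>20:
        mm=((l==i)*255).astype('u1');fit(mm,56,f"z56 comp {ce[i].round(0)}")
```

```text
post top [302, 170, 28, 19, 402] [573.4 183.2] [29.8 16.8] 10.1
top56 1246 [[526.5, 188.4, 52.1], [559.9, 275.9, 56.6], [592.1, 293.2, 58.9]]
post 401 [[558.6, 173.0, 61.2], [573.8, 183.3, 64.6], [589.0, 192.9, 66.8]]
plate 3605 [[518.5, 145.5, 7.7], [567.5, 228.5, 10.6], [614.1, 306.7, 13.0]]
plate+ [270, 71, 81, 131, 7263] [564.9 218.9] [ 82.7 166.2] 8.8
z56 comp [299.  87.] [271, 77, 56, 23, 718] [556.3 282. ] [59.7 15.1] 9.8
z56 comp [305. 122.] [277, 112, 56, 19, 507] [562.6 244.8] [59.8 10.8] 9.8
z56 comp [312. 171.] [302, 169, 19, 5, 30] [569.4 190.2] [20.3  2.2] 8.2
```

View pics/c4.png

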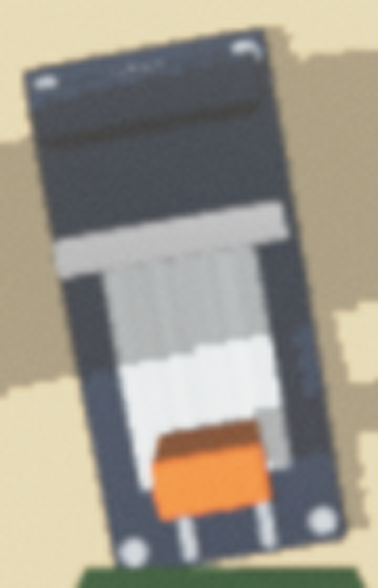

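Run:
```python
from h import *
import pickle
im=cv2.imread("pics/w4.png");c=pickle.load(open("pics/w4.pkl","rb"));H=hsv(im);d=np.load("pics/w4_d.npy")
roi=np.zeros(im.shape[:2],bool);roi[198:256,270:365]=1
for nm,lo,hi in(("g",(45,80,20),(80,255,255)),("y",(20,120,60),(34,255,255))):
    m=(cv2.inRange(H,lo,hi)>0)&roi;P=cloud(c,d,m,True);print(nm,len(P),np.percentile(P,[2,25,50,75,98],axis=0).round(1).tolist())
    # face angle
    A=np.c_[P[:,0],P[:,2],np.ones(len(P))];s=np.linalg.lstsq(A,P[:,1],rcond=None)[0];print(s)
s=state();print(s['ee_pos'],s['time_s'])
```

```text
g 1128 [[554.5, 188.2, 171.6], [567.4, 188.6, 181.9], [576.7, 188.9, 193.0], [585.5, 189.1, 204.3], [597.7, 189.4, 215.6]]
[-1.01022336e-04  5.24024451e-03  1.87909935e+02]
y 1555 [[563.9, 184.6, 220.3], [570.0, 188.0, 233.8], [576.2, 188.9, 244.9], [582.5, 189.2, 251.2], [588.6, 212.6, 311.5]]
[-2.20623322e-03  1.81382302e-01  1.46140811e+02]
[575.39483755 179.59160228 220.01664062] 6.85
```

Holder yaw is 9.8° and the gap centre (559.7,262.2). The held spacer's centre is about (576,179), square to the world axes. Moving above the gap and turning.

```bash
python3 -m pendant '[{"delta_pos":[-2.5,0,-0.5],"twist":[0,-3,0],"grip":0},{"delta_pos":[-5,0,-1],"twist":[0,-6,0],"grip":0},{"delta_pos":[-7,0,-1.4],"twist":[0,-9,0],"grip":0},{"delta_pos":[-8.28,0,-1.6],"twist":[0,-9.8,0],"grip":0},{"delta_pos":[-8.28,0,-1.6],"twist":[0,-9.8,0],"grip":0}]'
python3 -m pendant '[{"delta_pos":[0,2,0],"twist":[0,0,0],"grip":0},{"delta_pos":[0,4,0],"twist":[0,0,0],"grip":0},{"delta_pos":[0,6,0],"twist":[0,0,0],"grip":0},{"delta_pos":[0,8,0],"twist":[0,0,0],"grip":0},{"delta_pos":[0,9,0],"twist":[0,0,0],"grip":0}]'
python3 -m pendant '[{"delta_pos":[0,0,0],"twist":[0,0,0],"grip":0},{"delta_pos":[0,0,0],"twist":[0,0,0],"grip":0},{"delta_pos":[0,0,0],"twist":[0,0,0],"grip":0},{"delta_pos":[0,0,0],"twist":[0,0,0],"grip":0},{"delta_pos":[0,0,0],"twist":[0,0,0],"grip":0}]'
python3 - <<'E'
from h import *
import pickle
s=state();print(s['ee_pos'],s['ee_rot'])
c=K("wrist");p,d=imaging.grab_frame("wrist");im=p[:,:,::-1].copy();cv2.imwrite("pics/w5.png",im);np.save("pics/w5_d.npy",d);pickle.dump(c,open("pics/w5.pkl","wb"))
a=cv2.resize(im[60:300,220:420],None,fx=2,fy=2)
q=[imaging.grab_frame(n)[0][:,:,::-1] for n in("scene","side")]
f=lambda i,x,y:cv2.resize(i[y:y+75,x:x+120],(400,240),interpolation=cv2.INTER_CUBIC)
cv2.imwrite("pics/c5.png",np.hstack([a,np.vstack([f(q[0],340,120),f(q[1],250,125)])]))
E
```

```text
time_s: 7.35
ee_pos: [559.1, 264.1, 219.9]
ee_rot: [-90.0, 0.0, -80.1]
force: [-0.9, -0.2, -1.6]
gripper_width: 26.0
time_s: 7.85
ee_pos: [558.7, 261.3, 128.1]
ee_rot: [-90.2, -0.1, -80.3]
force: [-0.4, 0.3, -2.0]
gripper_width: 25.8
time_s: 8.35
ee_pos: [559.7, 262.9, 130.7]
ee_rot: [-89.9, 0.0, -80.2]
force: [0.2, -0.1, -2.6]
gripper_width: 26.0
[559.65889041 262.92599951 130.74676381] [-8.99192865e+01  1.67113118e-02 -8.02023397e+01]
```

View pics/c5.png

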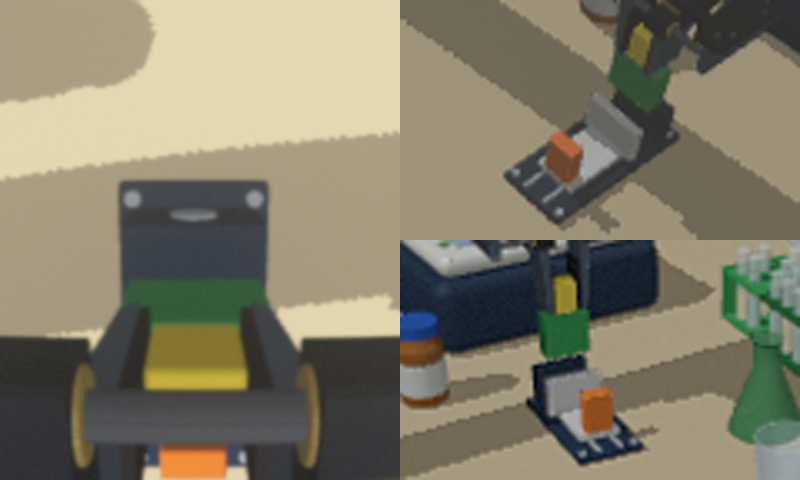

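Wrist crop: the spacer (195,300) lines up with the cheek (195,230) and the post (192,460). Let me check the clearance along holder y before descending.

Run:
```python
from h import *
import pickle
c=pickle.load(open("pics/w5.pkl","rb"));d=np.load("pics/w5_d.npy");im=cv2.imread("pics/w5.png");H=hsv(im)
P=cloud(c,d,d>0,True);a=np.radians(9.8);O=np.array([556.3,282.0])-59*np.array([-np.sin(a),np.cos(a)])
def loc(P):
    q=P[:,:2]-O;return np.c_[q@[np.cos(a),np.sin(a)],q@[-np.sin(a),np.cos(a)],P[:,2]]
L=loc(P);ok=(abs(L[:,0])<32)&(L[:,1]>35)&(L[:,1]<80)
t=L[ok&(L[:,2]>52)&(L[:,2]<60)];print("cheek top",len(t),np.percentile(t,[1,50,99],axis=0).round(1).tolist())
m=(cv2.inRange(H,(45,60,20),(80,255,255))>0);m[:180]=0;m[240:]=0;m[:,:270]=0;m[:,365:]=0
G=loc(cloud(c,d,m,True));print("green",len(G),np.percentile(G,[1,50,99],axis=0).round(1).tolist(),"yaw",np.degrees(np.polyfit(G[:,0],G[:,1],1)[0]))
s=state();print(loc(s['ee_pos'][None]))
```

```text
cheek top 1267 [[-29.2, 52.5, 52.2], [-0.0, 59.4, 56.5], [29.1, 66.0, 58.1]]
green 1373 [[-23.4, 30.7, 10.7], [0.8, 49.0, 103.2], [25.0, 55.5, 133.3]] yaw -0.8813546499310675
[[ -0.20764413  39.64765126 130.27708069]]
```

Front face sits at y=49 in the holder frame, which leaves 3 mm clearance on each side, and x offset is 0.8 mm. Descending.

```bash
python3 -m pendant '[{"delta_pos":[0,1.2,0],"twist":[0,0,0],"grip":0},{"delta_pos":[0,2.4,0],"twist":[0,0,0],"grip":0},{"delta_pos":[0,3.4,0],"twist":[0,0,0],"grip":0},{"delta_pos":[0,4.2,0],"twist":[0,0,0],"grip":0},{"delta_pos":[0,4.2,0],"twist":[0,0,0],"grip":0}]'
python3 -m pendant '[{"delta_pos":[0,0.6,0],"twist":[0,0,0],"grip":0},{"delta_pos":[0,1.2,0],"twist":[0,0,0],"grip":0},{"delta_pos":[0,1.7,0],"twist":[0,0,0],"grip":0},{"delta_pos":[0,2.0,0],"twist":[0,0,0],"grip":0},{"delta_pos":[0,2.2,0],"twist":[0,0,0],"grip":0}]'
python3 -m pendant '[{"delta_pos":[0,0,0],"twist":[0,0,0],"grip":0},{"delta_pos":[0,0.05,0],"twist":[0,0,0],"grip":0},{"delta_pos":[0,0.1,0],"twist":[0,0,0],"grip":0},{"delta_pos":[0,0.1,0],"twist":[0,0,0],"grip":0},{"delta_pos":[0,0.1,0],"twist":[0,0,0],"grip":0}]'
python3 - <<'E'
from workcell import state
s=state();print(s['ee_pos'],s['force'])
E
```

```text
time_s: 9.0
ee_pos: [558.3, 262.3, 86.0]
ee_rot: [-90.2, -0.1, -80.2]
force: [-0.7, -0.0, -1.6]
gripper_width: 25.9
time_s: 9.5
ee_pos: [559.3, 262.8, 65.6]
ee_rot: [-90.0, -0.0, -80.2]
force: [0.8, -0.2, -0.9]
gripper_width: 25.9
time_s: 10.0
ee_pos: [559.4, 262.8, 65.1]
ee_rot: [-90.0, 0.0, -80.2]
force: [-0.2, -0.7, -1.0]
gripper_width: 25.8
[559.36523467 262.83183262  65.06837178] [-0.22839003 -0.67173864 -0.99628262]
```

```bash
python3 -m pendant '[{"delta_pos":[0,0.03,0],"twist":[0,0,0],"grip":0},{"delta_pos":[0,0.06,0],"twist":[0,0,0],"grip":0},{"delta_pos":[0,0.06,0],"twist":[0,0,0],"grip":0},{"delta_pos":[0,0.06,0],"twist":[0,0,0],"grip":0},{"delta_pos":[0,0.06,0],"twist":[0,0,0],"grip":0}]'
```

```text
time_s: 10.5
ee_pos: [559.4, 262.8, 64.9]
ee_rot: [-90.0, 0.0, -80.2]
force: [-1.8, -0.5, 4.7]
gripper_width: 25.7
```

Contact with the base plate (4.7 N upward). Releasing slowly.

```bash
python3 -m pendant '[{"delta_pos":[0,0,0],"twist":[0,0,0],"grip":30},{"delta_pos":[0,0,0],"twist":[0,0,0],"grip":38},{"delta_pos":[0,0,0],"twist":[0,0,0],"grip":46},{"delta_pos":[0,0,0],"twist":[0,0,0],"grip":55},{"delta_pos":[0,0,0],"twist":[0,0,0],"grip":60}]' 
python3 -m pendant '[{"delta_pos":[0,0,0],"twist":[0,0,0],"grip":60},{"delta_pos":[0,-0.5,0],"twist":[0,0,0],"grip":60},{"delta_pos":[0,-2,0],"twist":[0,0,0],"grip":60},{"delta_pos":[0,-4,0],"twist":[0,0,0],"grip":60},{"delta_pos":[0,-7,0],"twist":[0,0,0],"grip":60}]' 
python3 -m pendant '[{"delta_pos":[0,-3,0],"twist":[0,0,0],"grip":60},{"delta_pos":[0,-5,0],"twist":[0,0,0],"grip":60},{"delta_pos":[0,-6.5,0],"twist":[0,0,0],"grip":60},{"delta_pos":[0,-6.5,0],"twist":[0,0,0],"grip":60},{"delta_pos":[0,-6.5,0],"twist":[0,0,0],"grip":60}]'
python3 - <<'E'
from h import *
s=state();print(s['ee_pos'],s['ee_rot'])
q=[imaging.grab_frame(n)[0][:,:,::-1] for n in("scene","side","wrist")]
f=lambda i,x,y:cv2.resize(i[y:y+75,x:x+120],(400,240),interpolation=cv2.INTER_CUBIC)
cv2.imwrite("pics/c6.png",np.hstack([cv2.resize(q[2],(640,400)),cv2.resize(np.vstack([f(q[0],340,120),f(q[1],250,125)]),(160,400))]))
cv2.imwrite("pics/c6b.png",np.hstack([f(q[0],340,120),f(q[1],250,125)]))
E
```

```text
time_s: 11.0
ee_pos: [559.3, 262.8, 64.2]
ee_rot: [-90.0, -0.0, -80.2]
force: [-0.2, -1.1, -0.2]
gripper_width: 53.7
time_s: 11.5
ee_pos: [558.4, 262.4, 134.0]
ee_rot: [-90.2, -0.0, -80.2]
force: [0.8, -0.3, 0.4]
gripper_width: 54.9
time_s: 12.0
ee_pos: [559.1, 262.7, 199.3]
ee_rot: [-90.0, -0.0, -80.2]
force: [1.1, -0.3, -0.2]
gripper_width: 54.8
[559.12482525 262.68175903 199.26339341] [-8.99946616e+01 -2.36972188e-03 -8.02010010e+01]
```

View pics/c6b.png

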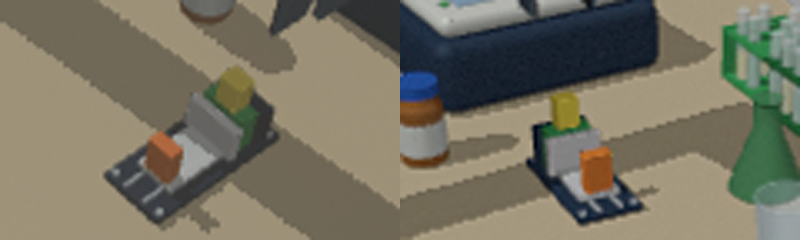

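The spacer stands in the gap by itself, tab up. Next: retreat behind the post, shut the fingers and come down behind it.

```bash
python3 -m pendant '[{"delta_pos":[3,0,0],"twist":[0,0,0],"grip":40},{"delta_pos":[6,0,0],"twist":[0,0,0],"grip":20},{"delta_pos":[9,0,0],"twist":[0,0,0],"grip":0},{"delta_pos":[12,0,0],"twist":[0,0,0],"grip":0},{"delta_pos":[12.8,0,0],"twist":[0,0,0],"grip":0}]' 
python3 -m pendant '[{"delta_pos":[0,2,0],"twist":[0,0,0],"grip":0},{"delta_pos":[0,4,0],"twist":[0,0,0],"grip":0},{"delta_pos":[0,6,0],"twist":[0,0,0],"grip":0},{"delta_pos":[0,8,0],"twist":[0,0,0],"grip":0},{"delta_pos":[0,9,0],"twist":[0,0,0],"grip":0}]' 
python3 -m pendant '[{"delta_pos":[0,0,0],"twist":[0,0,0],"grip":0},{"delta_pos":[0,0,0],"twist":[0,0,0],"grip":0},{"delta_pos":[0,0,0],"twist":[0,0,0],"grip":0},{"delta_pos":[0,0,0],"twist":[0,0,0],"grip":0},{"delta_pos":[0,0,0],"twist":[0,0,0],"grip":0}]'
python3 - <<'E'
from h import *
import pickle
s=state();print(s['ee_pos'],s['ee_rot'],s['force'])
c=K("wrist");p,d=imaging.grab_frame("wrist");im=p[:,:,::-1].copy();cv2.imwrite("pics/w7.png",im)
H=hsv(im)
a=np.radians(9.8);ex=np.array([np.cos(a),np.sin(a)]);ey=np.array([-np.sin(a),np.cos(a)]);O=np.array([556.3,282.0])-59*ey
loc=lambda P:np.c_[(P[:,:2]-O)@ex,(P[:,:2]-O)@ey,P[:,2]]
print("tcp",loc(s['ee_pos'][None]))
for nm,lo,hi,zl in(("yellow",(20,110,60),(34,255,255),(94,98)),("orange",(0,120,90),(17,255,255),(61,66)),("green",(45,70,20),(80,255,255),(58,62))):
    m=cv2.inRange(H,lo,hi)>0;m[:,:230]=0;m[:,420:]=0
    L=loc(cloud(c,d,m,True));L=L[(abs(L[:,0])<45)&(abs(L[:,1])<90)]
    Q=L[(L[:,2]>zl[0]-1)&(L[:,2]<zl[1]+1)]
    print(nm,len(Q),np.percentile(Q,[1,50,99],axis=0).round(1).tolist() if len(Q) else L[:3])
E
```

```text
time_s: 12.65
ee_pos: [581.0, 134.0, 198.4]
ee_rot: [-90.1, -0.1, -80.3]
force: [0.1, 0.1, 0.3]
gripper_width: 17.5
time_s: 13.15
ee_pos: [579.6, 137.0, 106.9]
ee_rot: [-90.2, 0.0, -80.2]
force: [-0.9, -0.4, 0.8]
gripper_width: 0.5
time_s: 13.65
ee_pos: [581.5, 136.8, 110.1]
ee_rot: [-89.9, 0.0, -80.2]
force: [-0.9, 0.1, 0.0]
gripper_width: 0.1
[581.48058652 136.77303412 110.12274188] [-8.99151158e+01  3.44679673e-03 -8.01985857e+01] [-0.86655698  0.09969715  0.0098659 ]
tcp [[ 9.41397154e-02 -8.83937743e+01  1.10122742e+02]]
yellow 1297 [[-11.8, 28.9, 94.0], [0.8, 37.9, 96.5], [13.2, 48.2, 98.2]]
orange 926 [[-14.0, -49.1, 61.3], [0.1, -41.2, 64.5], [14.2, -33.6, 66.2]]
green 801 [[-24.0, 28.5, 57.9], [3.6, 36.8, 60.5], [25.0, 48.6, 62.2]]
```

View pics/w7.png

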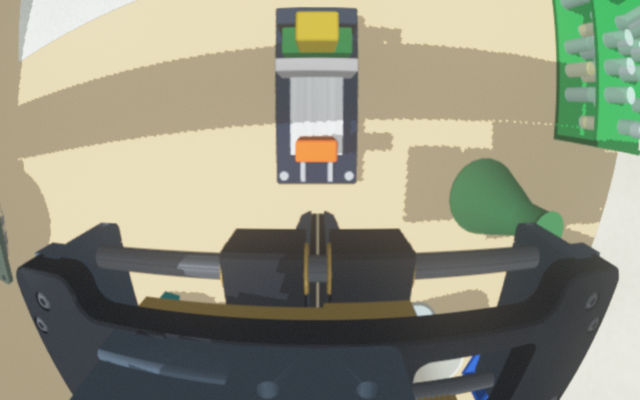

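The spacer stands at about (0.7, 38.5) mm in the holder frame, with its top at 96 mm, so its base is on the plate. The post's back face is at y=-49 and the fingers are centred on it. Descend to TCP z=38, which keeps the gripper body above the 110 mm flask, and approach the post.

```bash
python3 -m pendant '[{"delta_pos":[0,2,0],"twist":[0,0,0],"grip":0},{"delta_pos":[0,4,0],"twist":[0,0,0],"grip":0},{"delta_pos":[0,6,0],"twist":[0,0,0],"grip":0},{"delta_pos":[0,7.2,0],"twist":[0,0,0],"grip":0},{"delta_pos":[0,7.2,0],"twist":[0,0,0],"grip":0}]' 
python3 -m pendant '[{"delta_pos":[-0.5,0,0],"twist":[0,0,0],"grip":0},{"delta_pos":[-1,0,0],"twist":[0,0,0],"grip":0},{"delta_pos":[-1.4,0,0],"twist":[0,0,0],"grip":0},{"delta_pos":[-1.7,0,0],"twist":[0,0,0],"grip":0},{"delta_pos":[-1.8,0,0],"twist":[0,0,0],"grip":0}]' 
python3 -m pendant '[{"delta_pos":[-0.1,0,0],"twist":[0,0,0],"grip":0},{"delta_pos":[-0.2,0,0],"twist":[0,0,0],"grip":0},{"delta_pos":[-0.3,0,0],"twist":[0,0,0],"grip":0},{"delta_pos":[-0.4,0,0],"twist":[0,0,0],"grip":0},{"delta_pos":[-0.4,0,0],"twist":[0,0,0],"grip":0}]'
```

```text
time_s: 14.2
ee_pos: [580.0, 136.4, 35.9]
ee_rot: [-90.2, -0.0, -80.2]
force: [0.8, 0.6, 0.3]
gripper_width: 0.3
time_s: 14.7
ee_pos: [578.2, 155.0, 37.8]
ee_rot: [-89.9, 0.0, -80.2]
force: [0.2, -0.2, -0.1]
gripper_width: 0.4
time_s: 15.2
ee_pos: [577.5, 157.7, 37.4]
ee_rot: [-90.0, -0.1, -80.2]
force: [-0.4, -3.5, -0.7]
gripper_width: 0.7
```

```bash
python3 -m pendant '[{"delta_pos":[-0.07,0,0],"twist":[0,0,0],"grip":0},{"delta_pos":[-0.14,0,0],"twist":[0,0,0],"grip":0},{"delta_pos":[-0.21,0,0],"twist":[0,0,0],"grip":0},{"delta_pos":[-0.28,0,0],"twist":[0,0,0],"grip":0},{"delta_pos":[-0.35,0,0],"twist":[0,0,0],"grip":0}]' 
python3 -m pendant '[{"delta_pos":[-0.04,0,0],"twist":[0,0,0],"grip":0},{"delta_pos":[-0.08,0,0],"twist":[0,0,0],"grip":0},{"delta_pos":[-0.12,0,0],"twist":[0,0,0],"grip":0},{"delta_pos":[-0.16,0,0],"twist":[0,0,0],"grip":0},{"delta_pos":[-0.16,0,0],"twist":[0,0,0],"grip":0}]'
```

```text
time_s: 15.7
ee_pos: [576.9, 161.2, 37.4]
ee_rot: [-90.0, -0.1, -80.2]
force: [0.9, -5.6, 0.3]
gripper_width: 0.5
time_s: 16.2
ee_pos: [576.6, 162.7, 37.4]
ee_rot: [-90.0, -0.1, -80.2]
force: [1.5, -5.7, 1.2]
gripper_width: 0.5
```

```bash
python3 -m pendant '[{"delta_pos":[-0.03,0,0],"twist":[0,0,0],"grip":0},{"delta_pos":[-0.05,0,0],"twist":[0,0,0],"grip":0},{"delta_pos":[-0.08,0,0],"twist":[0,0,0],"grip":0},{"delta_pos":[-0.1,0,0],"twist":[0,0,0],"grip":0},{"delta_pos":[-0.1,0,0],"twist":[0,0,0],"grip":0}]'
```

```text
time_s: 16.7
ee_pos: [576.5, 163.6, 37.4]
ee_rot: [-90.0, -0.1, -80.2]
force: [1.6, -6.4, 0.6]
gripper_width: 0.4
```

```bash
python3 -m pendant '[{"delta_pos":[-0.02,0,0],"twist":[0,0,0],"grip":0},{"delta_pos":[-0.04,0,0],"twist":[0,0,0],"grip":0},{"delta_pos":[-0.05,0,0],"twist":[0,0,0],"grip":0},{"delta_pos":[-0.05,0,0],"twist":[0,0,0],"grip":0},{"delta_pos":[-0.05,0,0],"twist":[0,0,0],"grip":0}]'
```

```text
time_s: 17.2
ee_pos: [576.5, 163.7, 37.4]
ee_rot: [-90.0, -0.1, -80.2]
force: [2.2, -7.5, 0.7]
gripper_width: -0.1
```

```bash
python3 -m pendant '[{"delta_pos":[-0.02,0,0],"twist":[0,0,0],"grip":0},{"delta_pos":[-0.04,0,0],"twist":[0,0,0],"grip":0},{"delta_pos":[-0.05,0,0],"twist":[0,0,0],"grip":0},{"delta_pos":[-0.05,0,0],"twist":[0,0,0],"grip":0},{"delta_pos":[-0.05,0,0],"twist":[0,0,0],"grip":0}]'
```

```text
time_s: 17.7
ee_pos: [576.4, 163.7, 37.4]
ee_rot: [-90.0, -0.2, -80.1]
force: [1.8, -9.6, 1.0]
gripper_width: 0.3
```

The tile has stopped (TCP no longer advances) and force rises about 2 N per 0.5 mm of command. Adding 1.3 mm for about 15 N.

```bash
python3 -m pendant '[{"delta_pos":[-0.04,0,0],"twist":[0,0,0],"grip":0},{"delta_pos":[-0.08,0,0],"twist":[0,0,0],"grip":0},{"delta_pos":[-0.12,0,0],"twist":[0,0,0],"grip":0},{"delta_pos":[-0.13,0,0],"twist":[0,0,0],"grip":0},{"delta_pos":[-0.13,0,0],"twist":[0,0,0],"grip":0}]'
python3 - <<'E'
from h import *
F=[]
s=state();print(s['ee_pos'],s['force'],s['gripper_width'])
c=K("wrist");p,d=imaging.grab_frame("wrist");im=p[:,:,::-1].copy();cv2.imwrite("pics/w8.png",im)
s=state();print(s['time_s'],s['force'])
H=hsv(im)
a=np.radians(9.8);ex=np.array([np.cos(a),np.sin(a)]);ey=np.array([-np.sin(a),np.cos(a)]);O=np.array([556.3,282.0])-59*ey
loc=lambda P:np.c_[(P[:,:2]-O)@ex,(P[:,:2]-O)@ey,P[:,2]]
L=loc(cloud(c,d,d>0,True));L=L[(abs(L[:,0])<45)&(L[:,1]>15)&(L[:,1]<75)]
t=L[(L[:,2]>53)&(L[:,2]<59)];print("z56 y hist",np.histogram(t[:,1],np.arange(18,74,2)))
m=cv2.inRange(H,(20,110,60),(34,255,255))>0
Q=loc(cloud(c,d,m,True));Q=Q[(abs(Q[:,0])<45)&(abs(Q[:,1]-40)<30)&(Q[:,2]>93)];print("yellow top",len(Q),np.percentile(Q,[1,50,99],axis=0).round(1).tolist(), "rect",cv2.minAreaRect(Q[:,:2].astype('f4')))
q=[imaging.grab_frame(n)[0][:,:,::-1] for n in("scene","side")]
f=lambda i,x,y:cv2.resize(i[y:y+75,x:x+100],(400,300),interpolation=cv2.INTER_CUBIC)
cv2.imwrite("pics/c8.png",np.vstack([np.hstack([f(q[0],350,120),f(q[1],260,125)]),np.hstack([cv2.resize(im[0:150,220:420],(400,300)),cv2.resize(q[1],(400,300))])]))
E
```

```text
time_s: 18.2
ee_pos: [576.5, 163.7, 37.5]
ee_rot: [-90.0, -0.3, -80.1]
force: [2.8, -13.6, 1.5]
gripper_width: 0.3
[576.45907854 163.69937619  37.45745799] [  2.81863041 -13.57608654   1.54968832] 0.2638847357327636
18.25 [  2.02010937 -12.87146222   1.70243833]
z56 y hist (array([  0,   1, 438, 493, 480, 493, 474, 181,   2,   3,   3,   3,   1,
         1,   1,   2,   7, 121, 181, 189, 179, 179, 178, 165,   4,   0,
         0]), array([18, 20, 22, 24, 26, 28, 30, 32, 34, 36, 38, 40, 42, 44, 46, 48, 50,
       52, 54, 56, 58, 60, 62, 64, 66, 68, 70, 72]))
yellow top 3546 [[-11.9, 32.3, 93.8], [0.7, 41.3, 96.5], [13.1, 51.3, 98.2]] rect ((0.5663375854492188, 42.006961822509766), (20.12738609313965, 26.001174926757812), 89.7132339477539)
```

View pics/c8.png

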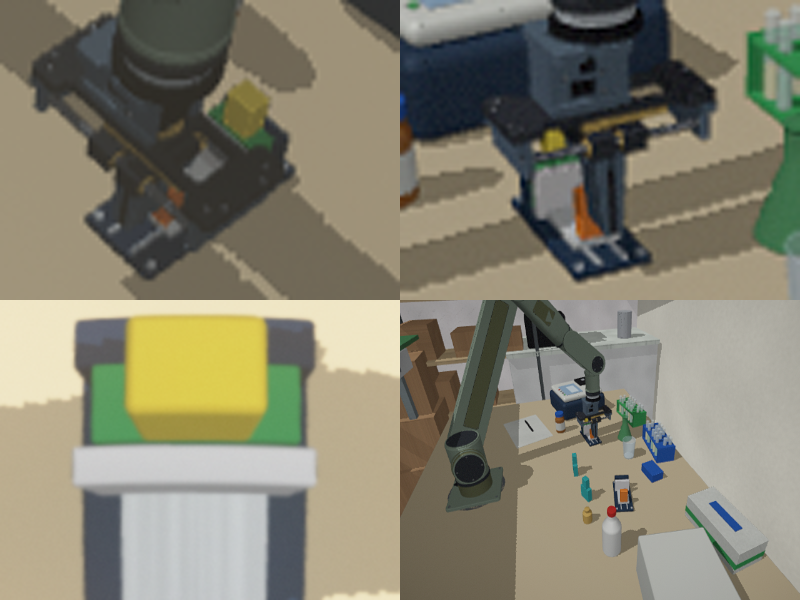

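The spacer is sandwiched flush: centre (0.6, 42.0) in the holder frame, 0.3° from square, and nothing else is touching it. One hold to check the force is steady, then hand in.

```bash
python3 -m pendant '[{"delta_pos":[0,0,0],"twist":[0,0,0],"grip":0},{"delta_pos":[0,0,0],"twist":[0,0,0],"grip":0},{"delta_pos":[0,0,0],"twist":[0,0,0],"grip":0},{"delta_pos":[0,0,0],"twist":[0,0,0],"grip":0},{"delta_pos":[0,0,0],"twist":[0,0,0],"grip":0}]' && python3 -c "
from workcell import job,state
print(state()['force']);print(job.job_done())"
```

```text
time_s: 18.85
ee_pos: [576.5, 163.7, 37.4]
ee_rot: [-90.0, -0.3, -80.1]
force: [2.9, -13.8, 1.6]
gripper_width: 0.4
[  2.91876066 -13.75440794   1.56941904]
the job is handed in; nothing more can be done
None
```

The job is handed in at 18.85 s: the green spacer stands in the wide holder's gap and the closed fingers are still pressing the orange post. I gripped the spacer by its yellow tab, lowered it onto the base plate, let go and backed away. Then I pushed the post from behind until the tile held the spacer against the cheek.

- **Spacer position:** the last wrist-camera check put its centre at x = 0.6 mm and y = 42.0 mm in the holder frame, flush with the cheek. It was within about 0.3° of square, with its tab top at about 96 mm, so it is standing on the plate.
- **Push force:** a steady 14 N on the post, with the tile stopped. After the 5 to 6 N spring, that leaves an estimated 8 N on the spacer, which I could not measure directly.
- **Everything else:** the fingers are clear of the spacer, and the last pictures show nothing else disturbed. I judged this by eye and did not re-measure the other holder and bench items.

None of the checks failed or disagreed.

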